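# Press a glass well plate under the spring clips of a microscope stage

### The job

Load the glass well plate onto the microscope: with your fingertips press it down hard on its red rubber strip and, keeping it pressed flat on the base, slide it under both spring clips until its far edge is home against the two clip posts, with the middle well (blue crystal) centred sideways between the clips. Then take your hand away. Do not pick the plate up or touch the clips, and leave the vial, dish, flask and spatula where they are.

Things in the scene. Friction and masses are not known exactly. Their poses are not given: they have to be found in the camera images.
- base: Flat dark-grey cast base of a boom-stand stereo microscope, 260 (x) x 250 (y) x 24 mm high, fixed on the bench, its optical head swung aside to the left. Origin: centre of its underside; x points to its far side (the way the plate is pushed), y to its left, z up. Plate home = plate origin at x +30, y 0 mm here, square with it. A round white window, 70 mm across, is let in flush at x +35, y 0.
- well_plate: Loose greenish glass slab, 90 (x) x 110 (y) x 6 mm, about 130 g, lying askew on the near half of the base. Origin: centre of its underside; x to its far edge (x +45), z up. Red non-slip rubber finger strip on the near side: x -44 to -16, y -52 to +52 mm, top 7.5 mm above the underside. Three wells in a row at x +5; a blue crystal in the middle one (y 0). Friction 0.25, fingers on strip about 1.
- clip_left (a joint): Left spring clip, at base y +44 mm: angle (rad) it is lifted; 0 = nose about 1 mm above the bare base, about 0.11 = lying on the plate. Steel leaf 9 mm wide from its post (base x +80) towards -x; lowest point, the nose, at base x +33; there the toe turns up 30 degrees. Presses with 2 to 3 N; going in under both takes 5 to 6 N of push besides base friction: press with 13 to 20 N or the fingers slip.
- clip_right (a joint): Right spring clip, at base y -44 mm, the mirror twin of the left one; same joint values.
- clip_left_toe (a point): Tip of the left clip's upturned toe (underside, mid-width), 9 mm above the base when at rest; the plate, 6 mm thick, goes in below it. Between the clips 79 mm are free for the fingers.
- clip_right_toe (a point): Tip of the right clip's upturned toe, as on the left.
- post_left (a point): Foot, on the base top, of the left clip post (10 mm thick, 17 mm tall) at base x +80, y +44 mm; the plate's far edge stops against the near sides of both posts.
- post_right (a point): Foot of the right clip post, at base x +80, y -44 mm.
- column (a point): Foot of the microscope's steel column, 30 mm thick (54 mm collar at its foot), 400 mm tall, on the far left corner of the base (base x +100, y +98 mm); a level arm 30 cm up carries the head away to the left.
- vial: Bystander: amber glass vial with black cap, 25 mm across, 45 mm tall, standing on the right edge of the base. Origin: centre of its underside.
- filter_flask: Bystander: conical filter flask with a white porcelain funnel in its neck, 82 mm across at the foot, 211 mm tall, on the bench left of the base. Origin: centre of its underside.
- dish: Bystander: white porcelain dish, 84 mm across, 35 mm tall, on the bench right of the base. Origin: centre of its underside.
- spatula: Bystander: steel lab spatula, a thin rod with flat ends, 166 mm long, 6 mm thick, lying on the bench right of the base; origin at mid-length, x along it.

How it is judged:
By the outcome, as a careful person would: the job done as asked, in the order asked, and still so for the second after the job is handed in, with the robot touching nothing.
It also fails if it takes over 40 s, if anything falls off the work surface, if the arm or the gripper's body presses on something with over 40 N, if the wrist force passes 120 N, or if a joint passes its speed limit or range.

### The arm

A 6-joint arm with a two-finger parallel gripper is mounted at the origin on the work surface. World frame = base frame: x ahead of the robot, y to its left, z up, the work surface at z = 0. Lengths are in m, angles in rad, forces in N, time in s.
With the tool pointing down it reaches from about 0.375 to 0.9 m from the base axis. Payload 3.1 kg.
Tool frame: the origin (TCP) lies on the centre line of the jaws, within the pads' length; the fingertips stand 25 mm ahead of it and the grasp point (between the pads) lies 6 mm ahead of it (manip.tips_ahead is the distance from the TCP to the fingertips, in m); z points along the fingers, y is the direction in which the jaws open and shut (so a half turn about z gives the same grasp; the last joint's range is limited). The gripper opens to 85 mm and grips with 20 to 120 N. Pads are 22 mm wide; open, the fingers measure 114 mm over their backs; the gripper's body (76 mm by 85 mm) begins 54 mm behind the grasp point. The pads swing forward as they close: fully open they stand 13 mm farther back than shut.
Start: joints at [1.097, 0.527, 1.433, -0, 1.181, -0.178], TCP at [0.182, 0.598, 0.256] pointing down, gripper open.
Joint ranges: [-3.08, 3.08], [-0.75, 2.2], [0.22, 2.44], [-1.43, 4.57], [0, 2.65], [-2.85, 2.85]. Speed limits (rad/s): [2.79, 2.79, 3.14, 3.14, 3.14, 3.14].

### API

Orientations are given as a unit quaternion [x, y, z, w].
In Python, from station import manip gives the robot as it stands.
- The arm moves only by the tool play_rows, never from a script. Its argument "steps" is a list that holds one entry, the list of rows, each a list of 6 numbers: the shift along the tool's x, y, z in m, then the turn, a rotation vector about the tool's x, y, z in degrees. In form: [[[x, y, z, rx, ry, rz], ...]]. A call has 1 to 10 rows; each row shifts and turns the commanded pose from where the row before left it, along the tool's axes as they then stand; what a row does not reach is not made up. A row lasts 1/8 s, in which the tool goes at most 62.5 mm and 10.7 degrees, less where a joint would pass 70% of its speed; a pose out of reach is approached as far as the arm can. A call is refused whole if a number of a shift passes 0.0625 or a number of a turn 10.7, either way. A call with a gripper value outside its range is refused whole. "fingers" is the opening, from 0 (shut) to 1 (fully open), set as the call begins (left out, the last holds). The fingers move at their own pace and stop on an object; "squeeze" is the grip in N (left out, the last holds). Time passes only in rows, so rows that do not move let the fingers close. It gives the time, the measured TCP pose, the force and the opening at its end, in the units of the state.
- manip.sense(): the state, without advancing time (a new reading comes with each control period).
- manip.snapshot(name): name is "side" or "top"; returns a dict with "img" (480x640x3 uint8, red, green, blue), "K" (3x3 intrinsics, pixels), "k1" (the pictures are not rectified: a ray, as slopes to the right and down, at radius r is drawn at 1 + k1 r^2 times it, then the intrinsics apply), "world_from_camera" (4x4, takes a point from camera to world coordinates). Camera axes: x right, y down, z forward; pixel columns grow to the right and rows downward; lengths in m; the calibration is good to about 2 mm. A picture is of the moment at which its call begins. There is no depth.
- manip.sign_off(): hands the job in, once; it reports no verdict.
Trained networks look in a picture, given as the dict that the camera call returned (one of the last four; its "shot" number tells which), for a name from the list of things; names that differ only in an ending like _2 or _b are one class to them, and where a whole thing is asked for, a point or a joint stands for the part that bears it (a point fixed in the world has none). Each returns a list of dicts, best first, with "score" (0 to 1); they miss things now and then, are a little off and sometimes report something else, mostly with a low value. They report only what shows in the picture. A call takes as long as a camera call.
- manip.regions_of(label, picture): "pixels" (480x640 bool, what is visible of it) and "rect" ([left, top, right, bottom] in pixels, round what is visible of it).
- manip.pinpoint(label, picture): "point" ([column, row] in pixels: a listed point, or the origin of a listed thing).
The state is a dict: "t": time; "q": joint angles; "qd": joint speeds; "tau": joint torques, N m; "tcp_pos": TCP position; "tool_rot": TCP orientation; "force": force on the tool from outside, world axes, zero at the start; "ft_torque": the same for the moment, N m; "finger_gap": opening from 0.0 (shut) to 1.0 (fully open).
Only numpy, scipy, OpenCV 4.12 (cv2) and the standard library are available. Lean on these libraries where they do the work, as an engineer would, in place of code of your own. Each camera call takes 0.05 s, during which the arm holds its last target.

## Working session

There is one attempt and no reset: what is moved stays moved. The work goes in short steps, Python scripts to look and compute and a tool call to move; the robot and the scene stay as the last step left them, time stands still between calls to the robot, and variables do not carry over. Pictures are saved under pics/ and viewed, and the job is handed in when it is done.

Besides the shell and the picture viewer there is one more tool, called by a JSON object that holds its "name" and its "arguments". play_rows: Moves the arm, as the interface text tells. Its arguments: {"type":"object","properties":{"steps":{"type":"array"},"fingers":{"type":"number"},"squeeze":{"type":"number"}},"required":["steps"]}

```bash
ls; mkdir -p pics
cat > h.py <<'E'
import numpy as np, cv2
from scipy.spatial.transform import Rotation as R
from station import manip
def snap(n,save=None):
    p=manip.snapshot(n)
    if save: cv2.imwrite('pics/'+save+'.png',p['img'][:,:,::-1])
    return p
def ray(p,px):
    K=np.array(p['K']);k1=p['k1']
    u=np.array([(px[0]-K[0,2])/K[0,0],(px[1]-K[1,2])/K[1,1]])
    s=u.copy()
    for _ in range(30): s=u/(1+k1*(s@s))
    T=np.array(p['world_from_camera'])
    return T[:3,3],T[:3,:3]@np.array([s[0],s[1],1])
def at(p,px,z):
    o,d=ray(p,px); return o+d*(z-o[2])/d[2]
def proj(p,X):
    T=np.linalg.inv(np.array(p['world_from_camera']));c=T[:3,:3]@np.asarray(X,float)+T[:3,3]
    s=c[:2]/c[2]; s=s*(1+p['k1']*(s@s)); K=np.array(p['K'])
    return np.array([K[0,0]*s[0]+K[0,2],K[1,1]*s[1]+K[1,2]])
E
python3 - <<'E'
from h import *
np.set_printoptions(precision=4,suppress=True)
print(manip.sense())
H={'base':0,'well_plate':.024,'clip_left_toe':.033,'clip_right_toe':.033,'post_left':.024,'post_right':.024,'column':.024,'vial':.024,'filter_flask':0,'dish':0,'spatula':0.003}
for n in ['top','side']:
    p=snap(n,n+'0'); print(n,p['K'],p['k1'],p['world_from_camera'])
    for l,z in H.items():
        r=manip.pinpoint(l,p)[:2]
        print(l,[(np.round(q['point'],1),round(q['score'],2),at(p,q['point'],z)) for q in r])
E
```

```text
pics
{'t': 0.0, 'q': array([ 1.0965,  0.5285,  1.4339,  0.    ,  1.1814, -0.1785]), 'qd': array([-0.0002,  0.0006, -0.0001,  0.002 ,  0.0001, -0.0002]), 'tau': array([ -0.0004, -44.2353, -17.8028,  -0.0001,   0.0084,  -0.    ]), 'tcp_pos': array([0.1818, 0.5973, 0.2553]), 'tool_rot': array([ 0.1474,  0.9891, -0.001 , -0.0004]), 'force': array([-0.303 , -0.3348, -0.425 ]), 'ft_torque': array([-0.0153, -0.0614, -0.0308]), 'finger_gap': 0.9983988193510738}
top [[481.2417   0.     314.261 ]
 [  0.     481.2417 238.8499]
 [  0.       0.       1.    ]] -0.017412161992438148 [[-0.0121 -0.9921  0.1247  0.4368]
 [-0.9997  0.0145  0.0186  0.0167]
 [-0.0202 -0.1245 -0.992   0.9698]
 [ 0.      0.      0.      1.    ]]
base [(array([333.6, 222. ]), 0.69, array([ 0.5928, -0.005 ,  0.    ]))]
well_plate [(array([339. , 242.6]), 0.68, array([ 0.5475, -0.0145,  0.024 ])), (array([355.5, 205. ]), 0.46, array([ 0.6226, -0.0488,  0.024 ]))]
clip_left_toe [(array([309.5, 221.6]), 0.62, array([0.589 , 0.0432, 0.033 ]))]
clip_right_toe [(array([355.4, 204.9]), 0.47, array([ 0.621 , -0.0479,  0.033 ]))]
pos
[... 1257 characters left out ...]
, 0.46, array([ 0.6162, -0.0359,  0.033 ]))]
post_left [(array([338.5, 211.1]), 0.79, array([0.6556, 0.0642, 0.024 ]))]
post_right [(array([387.1, 227. ]), 0.61, array([ 0.6835, -0.0273,  0.024 ]))]
column [(array([320.2, 194.8]), 0.61, array([0.6652, 0.1177, 0.024 ])), (array([214.8, 246.6]), 0.56, array([0.4478, 0.1748, 0.024 ]))]
vial [(array([412.1, 254.8]), 0.7, array([ 0.6605, -0.0976,  0.024 ])), (array([371.4, 247.9]), 0.45, array([ 0.6263, -0.035 ,  0.024 ]))]
filter_flask [(array([215.9, 245.6]), 0.81, array([0.4606, 0.1923, 0.    ]))]
dish [(array([459. , 356.7]), 0.86, array([ 0.5609, -0.2576,  0.    ]))]
spatula [(array([472.1, 279.7]), 0.75, array([ 0.6989, -0.1999,  0.003 ]))]
```

Run:
```python
import cv2
a=cv2.imread('pics/top0.png')[130:330,200:470]; cv2.imwrite('pics/top0c.png',cv2.resize(a,None,fx=2.96,fy=2.96,interpolation=cv2.INTER_CUBIC))
a=cv2.imread('pics/side0.png')[160:360,200:470]; cv2.imwrite('pics/side0c.png',cv2.resize(a,None,fx=2.96,fy=2.96,interpolation=cv2.INTER_CUBIC))
```

```text
(no output)
```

View pics/top0c.png

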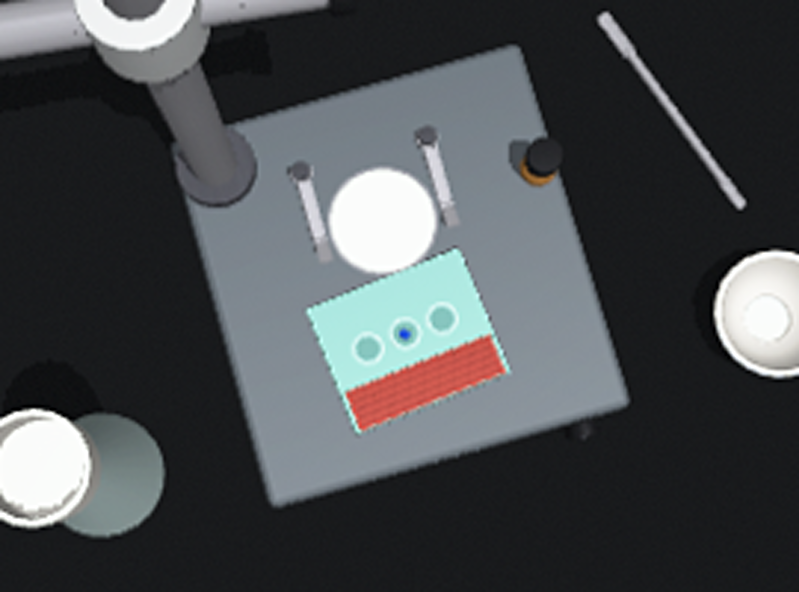

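View pics/side0c.png

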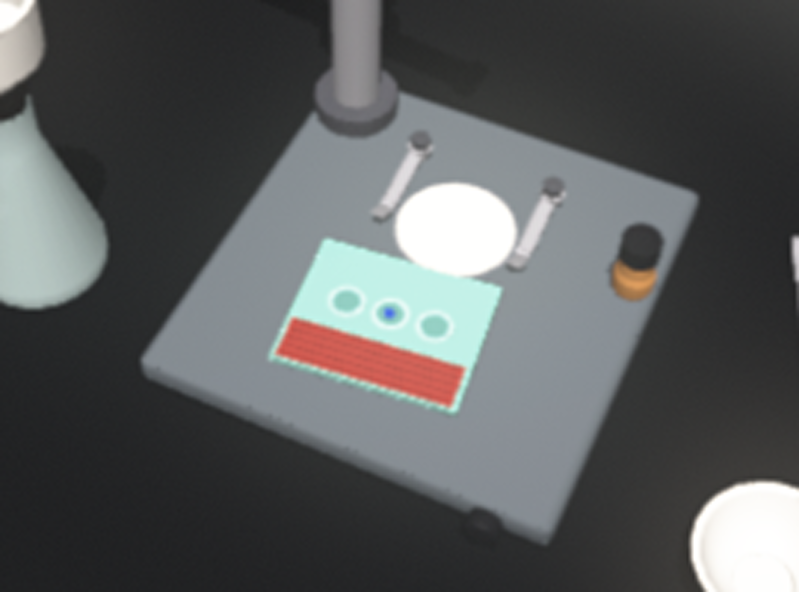

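View pics/side0.png

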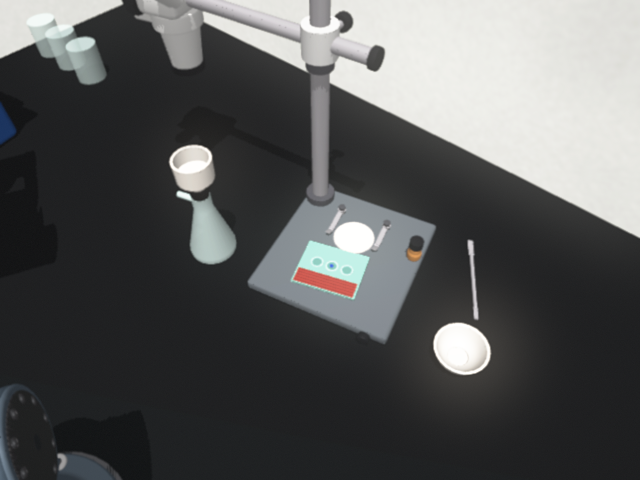

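```bash
cat >> h.py <<'E'
def ortho(p,z,x0=.42,x1=.78,y0=-.2,y1=.2,s=1000):
    # rows: x decreasing, cols: y decreasing
    xs=np.arange(x1,x0,-1/s); ys=np.arange(y1,y0,-1/s)
    X,Y=np.meshgrid(xs,ys,indexing='ij')
    T=np.linalg.inv(np.array(p['world_from_camera']))
    P=np.stack([X,Y,np.full_like(X,z)],-1)@T[:3,:3].T+T[:3,3]
    sl=P[...,:2]/P[...,2:]; r2=(sl**2).sum(-1,keepdims=True); sl=sl*(1+p['k1']*r2); K=np.array(p['K'])
    m=(sl*[K[0,0],K[1,1]]+[K[0,2],K[1,2]]).astype(np.float32)
    return cv2.remap(p['img'],m[...,0],m[...,1],cv2.INTER_CUBIC)
def plate_pts(p,z):
    pass
E
python3 - <<'E'
from h import *
np.set_printoptions(precision=4,suppress=True)
ims=[]
for n in ['top','side']:
    p=snap(n); o=ortho(p,.024); cv2.imwrite(f'pics/ortho_{n}.png',o[:,:,::-1]); ims.append(o)
    # masks in image, contour -> world
    im=p['img'].astype(int); r,g,b=im[...,0],im[...,1],im[...,2]
    reg=manip.regions_of('well_plate',p); print(n,[(q['score'],q['rect'],q['pixels'].sum()) for q in reg])
    x0,y0,x1,y1=[int(v) for v in reg[0]['rect']]
    win=np.zeros(r.shape,bool); win[y0-6:y1+7,x0-6:x1+7]=1
    red=((r-g)>50)&win; teal=((g-r)>25)&win
    for nm,m,z in [('red',red,.0315),('plate',red|teal,.030),('net',reg[0]['pixels'],.03)]:
        c,_=cv2.findContours(m.astype(np.uint8),cv2.RETR_EXTERNAL,cv2.CHAIN_APPROX_NONE); c=max(c,key=cv2.contourArea)[:,0]
        W=np.array([at(p,q,z)[:2] for q in c]).astype(np.float32)
        print(nm,m.sum(),cv2.minAreaRect(W*1000))
    w=(r>235)&(g>235)&(b>235); nl,lab,st,ce=cv2.connectedComponentsWithStats(w.astype(np.uint8))
    for i in range(1,nl):
        if st[i,4]>150: print('white',ce[i],st[i],at(p,ce[i],.024))
    bl=((b-g)>60)&((b-r)>60)&win; ys,xs=np.nonzero(bl); print('blue',xs.mean(),ys.mean(),at(p,(xs.mean(),ys.mean()),.027),len(xs))
E
```

```text
top [(0.78, [303.5, 211.2, 371.2, 275.4], np.int64(2514))]
red 721 ((515.190185546875, -21.663856506347656), (26.842615127563477, 102.63157653808594), 21.058502197265625)
plate 2494 ((543.0148315429688, -10.7442626953125), (90.95503997802734, 110.91499328613281), 21.071088790893555)
net 2514 ((543.518798828125, -11.871620178222656), (91.40213012695312, 110.73819732666016), 21.50704574584961)
white [248.0471 131.2897] [225 108  41  38 573] [0.7795 0.1672 0.024 ]
white [ 39.4442 176.3533] [ 21 154  32  42 484] [0.6931 0.5964 0.024 ]
white [328.9032 204.3145] [312 188  35  34 919] [0.6248 0.0043 0.024 ]
white [461.7321 233.7857] [442 215  42  42 168] [ 0.5615 -0.257   0.024 ]
white [456.6235 234.1807] [447 224  21  22 332] [ 0.5609 -0.2469  0.024 ]
white [212.6358 286.5445] [192 268  38  39 865] [0.4641 0.2354 0.024 ]
blue 336.3333333333333 242.44444444444446 [ 0.5476 -0.0091  0.027 ] 9
side [(0.9, [288.1, 240.1, 368.0, 298.6], np.int64(2936)), (0.73, [123.1, 0.0, 435.4, 344.7], np.int64(24978))]
red 842 ((514.7115478515625, -22.509307861328125), (26.70226287841797, 102.20719146728516), 21.27933120727539)
plate 2803 ((541.9833984375, -12.083732604980469), (93.8370132446289, 111.40406036376953), 21.26036834716797)
net 2936 ((542.1696166992188, -12.337432861328125), (94.02969360351562, 110.292236328125), 21.16585350036621)
white [39.5353 19.1701] [ 27  13  27  13 241] [0.6698 1.2063 0.024 ]
white [319.2025  25.6604] [300  15  40  19 321] [1.1593 0.5505 0.024 ]
white [191.6152 164.5539] [170 147  41  27 343] [0.5584 0.3724 0.024 ]
white [353.5201 237.2256] [334 222  40  31 944] [0.6246 0.0037 0.024 ]
white [458.9077 345.55  ] [ 434  324   56   50 1680] [ 0.5632 -0.2499  0.024 ]
blue 330.875 265.125 [ 0.5494 -0.0068  0.027 ] 8
```

View pics/ortho_top.png

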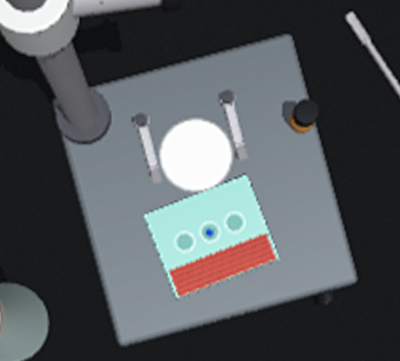

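View pics/ortho_side.png

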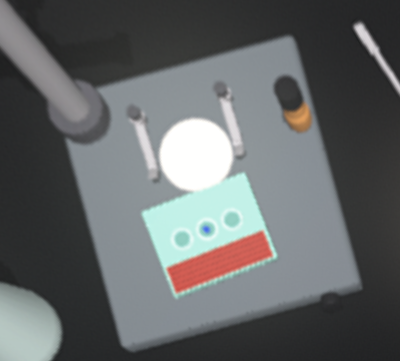

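Run:
```python
from h import *
from scipy.ndimage import map_coordinates, gaussian_filter
np.set_printoptions(precision=2,suppress=True)
print(manip.tips_ahead)
p=snap('top'); o=ortho(p,.024,.40,.80,-.22,.22).mean(2); o=gaussian_filter(o,1.2)
x1,y1=.80,.22
samp=lambda X: map_coordinates(o,[(x1-X[:,0])*1000,(y1-X[:,1])*1000],order=1)
yaw=np.radians(14.5); c=np.array([.6247-.035*np.cos(yaw),.004-.035*np.sin(yaw)])
for it in range(3):
    ex=np.array([np.cos(yaw),np.sin(yaw)]);ey=np.array([-ex[1],ex[0]])
    res={}
    for nm,n,t,h,rng in [('near',-ex,ey,.13,(-.11,.11)),('far',ex,ey,.13,(-.11,.03)),('right',-ey,ex,.125,(-.11,.03)),('left',ey,ex,.125,(-.11,.04))]:
        P=[]
        for s in np.linspace(*rng,40):
            d=np.arange(-.012,.012,.0005); X=c+n*(h+d)[:,None]+t*s; g=-np.gradient(samp(X)); k=g.argmax()
            if 0<k<len(g)-1: P.append((s,d[k]))
        P=np.array(P); 
        for _ in range(3):
            f=np.polyfit(P[:,0],P[:,1],1); r=abs(P[:,1]-np.polyval(f,P[:,0])); P=P[r<max(.0015,np.median(r)*2)]
        res[nm]=(f[0],np.polyval(f,0)*1000,len(P),r.mean()*1000)
    # slope sign -> yaw delta
    d=[-res['near'][0]*-1*1]; 
    print({k:np.array([np.degrees(v[0]),*v[1:]]) for k,v in res.items()}, np.degrees(yaw), c)
    # n rotated: line n.X=h + f*s ; for (n,t) with t = rot(+90) n => rotation = -slope ; else +slope
    sg={'near':1,'far':-1,'right':1,'left':-1}
    sg={'near':1 if np.cross(-ex,ey)<0 else -1,'far':1 if np.cross(ex,ey)<0 else -1,'right':1 if np.cross(-ey,ex)<0 else -1,'left':1 if np.cross(ey,ex)<0 else -1}
    dy=[sg[k]*res[k][0] for k in res if k!='left']; print('dyaw',np.degrees(dy))
    yaw+=np.median(dy); c=c+ex*(res['far'][1]-res['near'][1])/2000+ey*(res['left'][1]-res['right'][1])/2000
```

```text
0.025
{'near': array([ 0.72, -0.69, 40.  ,  0.26]), 'far': array([-0.72, -1.4 , 40.  ,  0.19]), 'right': array([-0.63, -1.28, 40.  ,  0.2 ]), 'left': array([ 0.71, -1.16, 40.  ,  0.13])} 14.500000000000002 [ 0.59 -0.  ]
dyaw [0.72 0.72 0.63]
{'near': array([ 0.09, -0.99, 40.  ,  0.23]), 'far': array([-0.04, -1.11, 40.  ,  0.26]), 'right': array([ 0.  , -1.24, 40.  ,  0.25]), 'left': array([ 0.2 , -1.19, 40.  ,  0.15])} 15.215698151757492 [ 0.59 -0.  ]
dyaw [ 0.09  0.04 -0.  ]
{'near': array([ 0.05, -1.09, 40.  ,  0.22]), 'far': array([-0.01, -1.02, 40.  ,  0.22]), 'right': array([ 0.05, -1.23, 40.  ,  0.24]), 'left': array([ 0.19, -1.22, 40.  ,  0.15])} 15.260616445800848 [ 0.59 -0.  ]
dyaw [ 0.05  0.01 -0.05]<stdin>:26: DeprecationWarning: Arrays of 2-dimensional vectors are deprecated. Use arrays of 3-dimensional vectors instead. (deprecated in NumPy 2.0)
```

View pics/top0.png

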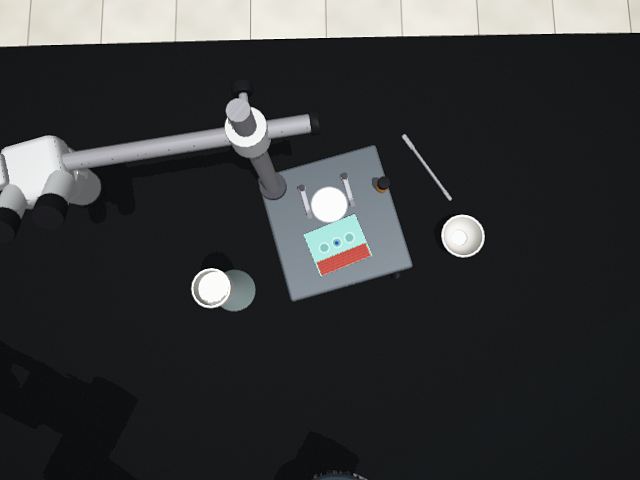

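{"name": "play_rows", "arguments": {"steps": [[[0, 0, -0.035, 0, 0, 0], [0, 0, -0.035, 0, 0, 0], [-0.0416, -0.0413, 0, 0, 0, 0], [-0.0416, -0.0413, 0, 0, 0, 0], [-0.0416, -0.0413, 0, 0, 0, 0], [-0.0416, -0.0413, 0, 0, 0, 0], [-0.0416, -0.0413, 0, 0, 0, 0], [-0.0416, -0.0413, 0, 0, 0, 0], [-0.0416, -0.0413, 0, 0, 0, 0], [-0.0416, -0.0413, 0, 0, 0, 0]]], "fingers": 0.4}}

```text
t: 2.7
tcp_pos: [0.405, 0.1831, 0.3267]
tool_rot: [0.147, 0.989, 0.0, 0.001]
force: [1.6, 1.7, -0.0]
finger_gap: 0.399
```

{"name": "play_rows", "arguments": {"steps": [[[-0.0416, -0.0413, 0, 0, 0, 0], [-0.0416, -0.0413, 0, 0, 0, 0], [-0.0416, -0.0413, 0, 0, 0, 0], [-0.0416, -0.0413, 0, 0, 0, 0], [0, 0, 0, 0, 0, -9.5], [0, 0, 0, 0, 0, -9.5], [0, 0, 0, 0, 0, -9.5], [0, 0, 0, 0, 0, -9.5], [0, 0, 0, 0, 0, 0]]]}}

```text
t: 3.82
tcp_pos: [0.5152, -0.0218, 0.3264]
tool_rot: [-0.182, 0.983, -0.0, 0.0]
force: [-0.8, -0.1, -0.7]
finger_gap: 0.398
```

```bash
cat >> h.py <<'E'
BY=np.radians(15.25); EX=np.array([np.cos(BY),np.sin(BY)]); EY=np.array([-EX[1],EX[0]])
BC=np.array([.6247,.0041])-.035*EX
def st():
    s=manip.sense(); M=R.from_quat(s['tool_rot']).as_matrix()
    y=M[:2,1]; return s,M,np.degrees(np.arctan2(y[1],y[0]))-90
def delta(xyz):
    s,M,y=st(); return M.T@(np.asarray(xyz)-s['tcp_pos'])
E
python3 - <<'E'
from h import *
np.set_printoptions(precision=4,suppress=True)
s,M,y=st(); print(s['tcp_pos'],M,y,delta([.5138,-.0226,.075]),s['force'],BC)
E
```

```text
[ 0.5152 -0.0218  0.3264] [[-0.934  -0.3573  0.0001]
 [-0.3573  0.934  -0.    ]
 [-0.0001 -0.     -1.    ]] 20.93694092592108 [ 0.0016 -0.0003  0.2514] [-0.7932 -0.0666 -0.6805] [ 0.5909 -0.0051]
```

{"name": "play_rows", "arguments": {"steps": [[[0.0016, -0.0003, 0.05, 0, 0, 0], [0, 0, 0.05, 0, 0, 0], [0, 0, 0.05, 0, 0, 0], [0, 0, 0.05, 0, 0, 0], [0, 0, 0.04, 0, 0, 0], [0, 0, 0.011, 0, 0, 0], [0, 0, 0, 0, 0, 0]]]}}

```text
t: 4.7
tcp_pos: [0.5141, -0.0226, 0.0753]
tool_rot: [-0.182, 0.983, 0.0, -0.0]
force: [0.5, 0.8, 0.9]
finger_gap: 0.399
```

Run:
```python
from h import *
np.set_printoptions(precision=4,suppress=True)
s,M,y=st(); print(s['t'],s['tcp_pos'],y,s['force'])
p=snap('side','s1'); a=p['img'][160:360,200:470,::-1]; cv2.imwrite('pics/s1c.png',cv2.resize(a,None,fx=2.96,fy=2.96,interpolation=cv2.INTER_CUBIC))
```

```text
4.7 [ 0.5141 -0.0226  0.0753] 20.98811178299924 [0.4694 0.8221 0.8515]
```

View pics/s1c.png

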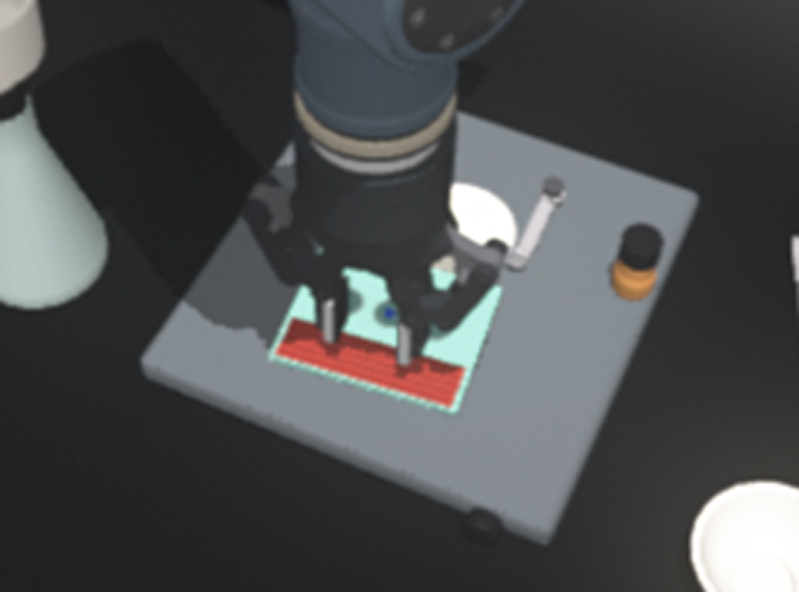

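{"name": "play_rows", "arguments": {"steps": [[[0, 0, 0.012, 0, 0, 0], [0, 0, 0.003, 0, 0, 0], [0, 0, 0, 0, 0, 0]]]}}

```text
t: 5.12
tcp_pos: [0.5139, -0.0226, 0.0605]
tool_rot: [-0.183, 0.983, -0.0, 0.0]
force: [-0.4, 0.0, 0.1]
finger_gap: 0.4
```

{"name": "play_rows", "arguments": {"steps": [[[0, 0, 0.0015, 0, 0, 0], [0, 0, 0.0015, 0, 0, 0], [0, 0, 0, 0, 0, 0]]]}}

```text
t: 5.5
tcp_pos: [0.5138, -0.0226, 0.0573]
tool_rot: [-0.183, 0.983, 0.0, -0.0]
force: [0.3, 0.5, -0.7]
finger_gap: 0.401
```

{"name": "play_rows", "arguments": {"steps": [[[0, 0, 0.001, 0, 0, 0], [0, 0, 0.001, 0, 0, 0], [0, 0, 0, 0, 0, 0]]]}}

```text
t: 5.88
tcp_pos: [0.5139, -0.0226, 0.0557]
tool_rot: [-0.183, 0.983, -0.0, 0.0]
force: [-0.6, 0.8, 5.4]
finger_gap: 0.399
```

{"name": "play_rows", "arguments": {"steps": [[[0, 0, 0.001, 0, 0, 0], [0, 0, 0.0005, 0, 0, 0], [0, 0, 0, 0, 0, 0]]]}}

```text
t: 6.25
tcp_pos: [0.5138, -0.0226, 0.0557]
tool_rot: [-0.183, 0.983, -0.0, 0.0]
force: [-3.4, -0.1, 16.6]
finger_gap: 0.4
```

{"name": "play_rows", "arguments": {"steps": [[[-0.0016, -0.0007, 0, 0, 0, 0], [-0.0016, -0.0007, 0, 0, 0, 0], [-0.0016, -0.0008, 0, 0, 0, 0], [-0.0016, -0.0007, 0, 0, 0, 0], [-0.0016, -0.0008, 0, 0, 0, 0], [-0.0016, -0.0007, 0, 0, 0, 0], [0, 0, 0, 0, 0, 0]]]}}

```text
t: 7.12
tcp_pos: [0.5239, -0.0232, 0.0557]
tool_rot: [-0.183, 0.983, -0.0, -0.0]
force: [-2.9, 0.4, 16.7]
finger_gap: 0.396
```

{"name": "play_rows", "arguments": {"steps": [[[0, 0, 0, 0, 0, 1.0], [0, 0, 0, 0, 0, 1.0], [0, 0, 0, 0, 0, 1.0], [0, 0, 0, 0, 0, 1.0], [0, 0, 0, 0, 0, 1.0], [0, 0, 0, 0, 0, 0.75], [0, 0, 0, 0, 0, 0]]]}}

```text
t: 8.0
tcp_pos: [0.5256, -0.0234, 0.0557]
tool_rot: [-0.133, 0.991, -0.001, 0.002]
force: [-1.6, 0.8, 14.6]
finger_gap: 0.4
```

```bash
cat > look.py <<'E'
from h import *
import sys
np.set_printoptions(precision=4,suppress=True)
tag=sys.argv[1]
s,M,y=st(); print(s['t'],s['tcp_pos'],'yaw',y,s['force'],s['ft_torque'])
rel=s['tcp_pos'][:2]-BC; print('tcp base',rel@EX*1000,rel@EY*1000)
for n in ['top','side']:
    p=snap(n,tag+n); y0=130 if n=='top' else 160
    cv2.imwrite(f'pics/{tag}{n}c.png',cv2.resize(p['img'][y0:y0+200,200:470,::-1],None,fx=2.96,fy=2.96,interpolation=cv2.INTER_CUBIC))
    im=p['img'].astype(int); r,g,b=im[...,0],im[...,1],im[...,2]
    win=np.zeros(r.shape,bool); win[y0:y0+180,270:400]=1
    red=((r-g)>50)&(r-b>20)&win; red[:, 375:]=0 if n=='top' else red[:,375:]; teal=((g-r)>25)&win
    for nm,m,z in [('red',red,.0315),('plate',red|teal,.030)]:
        c,_=cv2.findContours(m.astype(np.uint8),cv2.RETR_EXTERNAL,cv2.CHAIN_APPROX_NONE)
        c=np.concatenate([k for k in c if cv2.contourArea(k)>20])[:,0]
        W=np.array([at(p,q,z)[:2] for q in c]); W=((W-BC)@np.stack([EX,EY],1)*1000).astype(np.float32)
        print(n,nm,m.sum(),cv2.minAreaRect(W),W.min(0),W.max(0))
    bl=((b-g)>40)&((b-r)>60)&win; ys,xs=np.nonzero(bl)
    if len(xs): print('blue',(at(p,(xs.mean(),ys.mean()),.027)[:2]-BC)@np.stack([EX,EY],1)*1000,len(xs))
E
python3 look.py a
```

```text
8.0 [ 0.5256 -0.0234  0.0557] yaw 15.307769231106548 [-1.5508  0.8472 14.5869] [0.2952 0.2122 0.1002]
tcp base -67.83937892682219 -0.42951886096210357Traceback (most recent call last):
  File "look.py", line 15, in <module>
    c=np.concatenate([k for k in c if cv2.contourArea(k)>20])[:,0]
      ~~~~~~~~~~~~~~^^^^^^^^^^^^^^^^^^^^^^^^^^^^^^^^^^^^^^^^^
ValueError: need at least one array to concatenate
```

View pics/atopc.png

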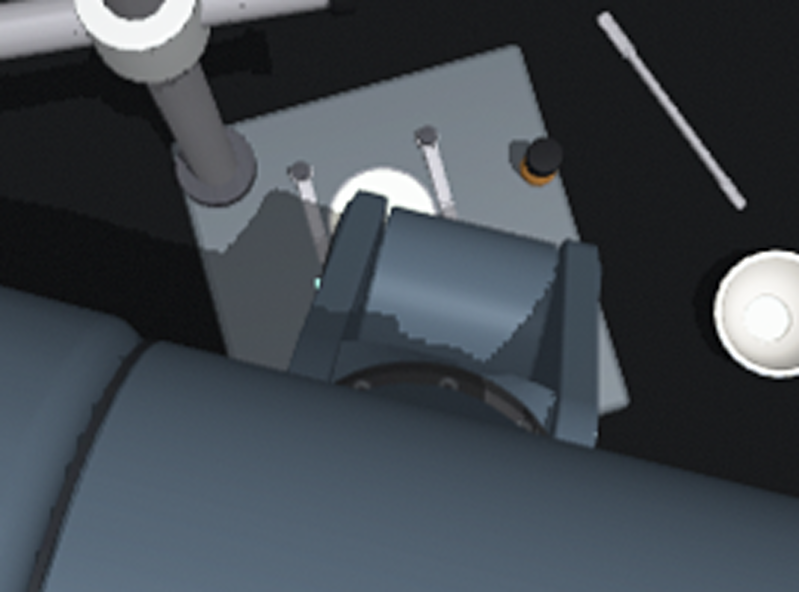

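Top view is blocked by the arm; the side camera is the useful one here.

```bash
sed -i "s/for n in \['top','side'\]:/for n in sys.argv[2:]:/" look.py; python3 look.py b side
```

```text
8.05 [ 0.5256 -0.0233  0.0557] yaw 15.307922795215447 [-1.2751  1.4439 13.9438] [0.3169 0.226  0.0931]
tcp base -67.8645541405136 -0.40025067752008964
side red 563 ((-67.5121078491211, -1.0910530090332031), (100.72225952148438, 25.383115768432617), 89.99125671386719) [-80.2041 -51.4505] [-54.814   49.2715]
side plate 1248 ((-37.92068099975586, -0.3494834899902344), (93.36019134521484, 111.16443634033203), 0.4781588613986969) [-84.7048 -56.2996] [ 9.1698 55.128 ]
```

View pics/bsidec.png

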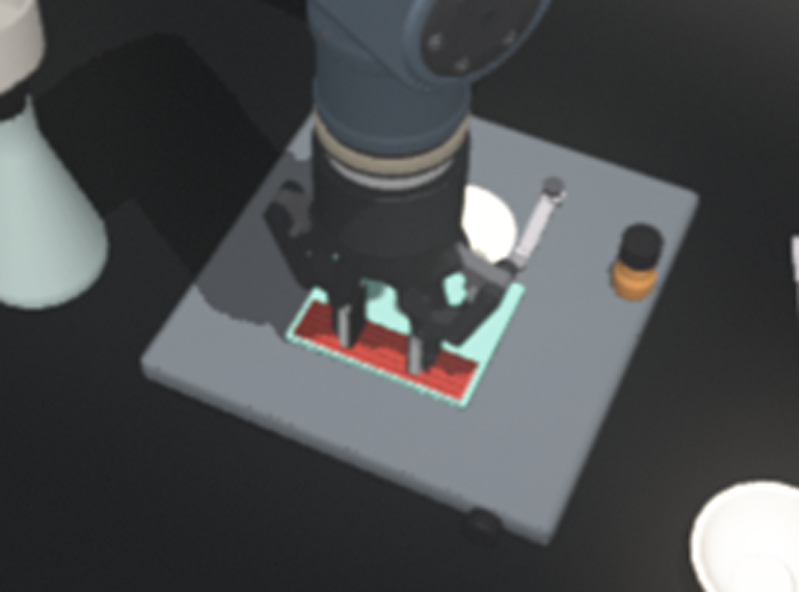

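{"name": "play_rows", "arguments": {"steps": [[[0, 0.0003, 0.0006, 0, 0, 0], [-0.002, 0, 0, 0, 0, 0], [-0.002, 0, 0, 0, 0, 0], [-0.002, 0, 0, 0, 0, 0], [-0.002, 0, 0, 0, 0, 0], [-0.002, 0, 0, 0, 0, 0], [-0.002, 0, 0, 0, 0, 0], [-0.002, 0, 0, 0, 0, 0], [0, 0, 0, 0, 0, 0]]]}}

```text
t: 9.22
tcp_pos: [0.5376, -0.0195, 0.0556]
tool_rot: [-0.133, 0.991, -0.0, 0.0]
force: [-4.1, -0.6, 21.1]
finger_gap: 0.399
```

```bash
python3 look.py c side
```

```text
9.225 [ 0.5376 -0.0195  0.0556] yaw 15.342085363448163 [-4.0728 -0.6052 21.0517] [-0.0773  0.8502 -0.0607]
tcp base -55.29009972884861 0.12024475397772658
side red 548 ((-55.38435363769531, -0.68951416015625), (24.89406394958496, 101.0468521118164), 0.24587629735469818) [-67.9053 -51.2408] [-42.7471  49.8099]
side plate 1262 ((-25.53012466430664, -0.00995635986328125), (93.3480224609375, 111.63372802734375), 0.46711793541908264) [-72.3568 -56.0784] [21.5527 55.7377]
```

{"name": "play_rows", "arguments": {"steps": [[[-0.002, 0, -0.0003, 0, 0, 0], [-0.002, 0, 0, 0, 0, 0], [-0.002, 0, 0, 0, 0, 0], [-0.002, 0, 0, 0, 0, 0], [-0.002, 0, 0, 0, 0, 0], [0, 0, 0, 0, 0, 0]]]}}

```text
t: 10.02
tcp_pos: [0.5443, -0.017, 0.0556]
tool_rot: [-0.134, 0.991, 0.0, -0.003]
force: [-10.6, -3.5, 23.4]
finger_gap: 0.403
```

```bash
python3 look.py d side
```

```text
10.025 [ 0.5443 -0.017   0.0556] yaw 15.392117358061 [-10.6302  -3.4687  23.4463] [-0.701   1.5566 -0.0399]
tcp base -48.09977075638132 0.8372862532300003
side red 546 ((-48.37160873413086, -0.021472930908203125), (24.8917293548584, 100.72673797607422), 0.2909950017929077) [-60.8845 -50.4224] [-35.6939  50.3601]
side plate 1279 ((-18.869422912597656, 0.9088592529296875), (92.64435577392578, 111.8425064086914), 0.4960764944553375) [-65.418  -55.3592] [27.9216 56.7159]
```

View pics/dsidec.png

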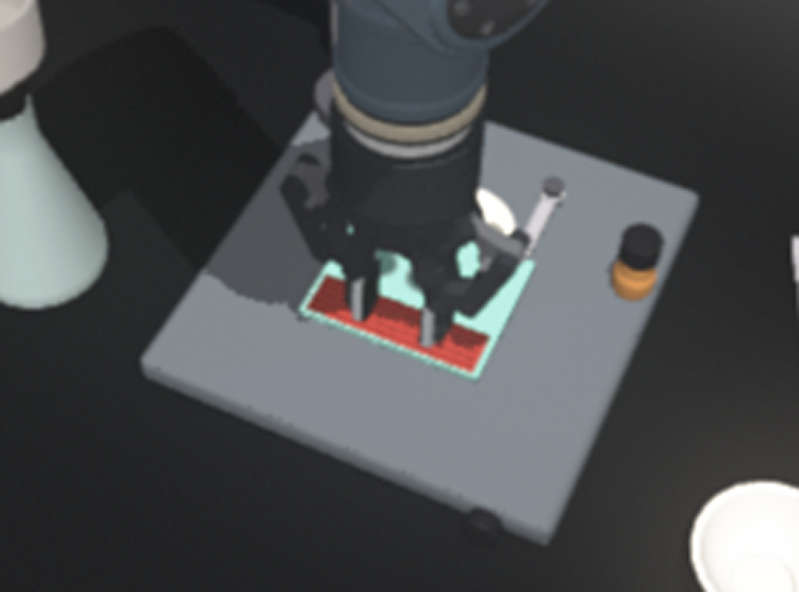

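{"name": "play_rows", "arguments": {"steps": [[[-0.002, -0.0003, -0.0003, 0, 0, 0], [-0.002, -0.0003, -0.0002, 0, 0, 0], [-0.002, -0.0002, 0, 0, 0, 0], [-0.002, 0, 0, 0, 0, 0], [-0.002, 0, 0, 0, 0, 0], [0, 0, 0, 0, 0, 0]]]}}

```text
t: 10.82
tcp_pos: [0.555, -0.0148, 0.0557]
tool_rot: [-0.134, 0.991, 0.0, -0.002]
force: [-7.1, -1.6, 17.1]
finger_gap: 0.4
```

```bash
python3 look.py e side
```

```text
10.825 [ 0.555  -0.0148  0.0557] yaw 15.364656132069314 [-7.1052 -1.5576 17.1372] [-0.246   1.122   0.0656]
tcp base -37.22378251662101 0.13369882126992486
side red 534 ((-37.76404571533203, -0.5485877990722656), (24.846532821655273, 100.82556915283203), 1.2356913089752197) [-50.8168 -51.029 ] [-24.5834  49.9536]
side plate 1271 ((-8.367839813232422, 0.6089744567871094), (92.66820526123047, 111.86913299560547), 1.234885334968567) [-55.6409 -56.0044] [39.0799 56.3613]
```

{"name": "play_rows", "arguments": {"steps": [[[-0.002, 0, 0, 0, 0, 0.4], [-0.002, 0, 0, 0, 0, 0.4], [-0.002, 0, 0, 0, 0, 0], [-0.002, 0, 0, 0, 0, 0], [-0.002, 0, 0, 0, 0, 0], [0, 0, 0, 0, 0, 0]]]}}

```text
t: 11.62
tcp_pos: [0.5649, -0.0123, 0.0557]
tool_rot: [-0.127, 0.992, 0.0, -0.002]
force: [-5.5, -1.5, 16.6]
finger_gap: 0.399
```

```bash
python3 look.py f side
```

```text
11.625 [ 0.5649 -0.0123  0.0557] yaw 14.56522827779024 [-5.5008 -1.4756 16.5786] [-0.2631  1.0588  0.0464]
tcp base -27.008188895873214 -0.07734563784675313
side red 518 ((-27.61434555053711, -0.5709915161132812), (24.743209838867188, 100.53173828125), 0.6069148778915405) [-40.1106 -50.9222] [-14.8669  49.7473]
side plate 1254 ((2.085254669189453, 0.15090179443359375), (93.14282989501953, 111.51346588134766), 0.4548574984073639) [-44.7705 -55.9303] [49.0598 55.7764]
```

View pics/fsidec.png

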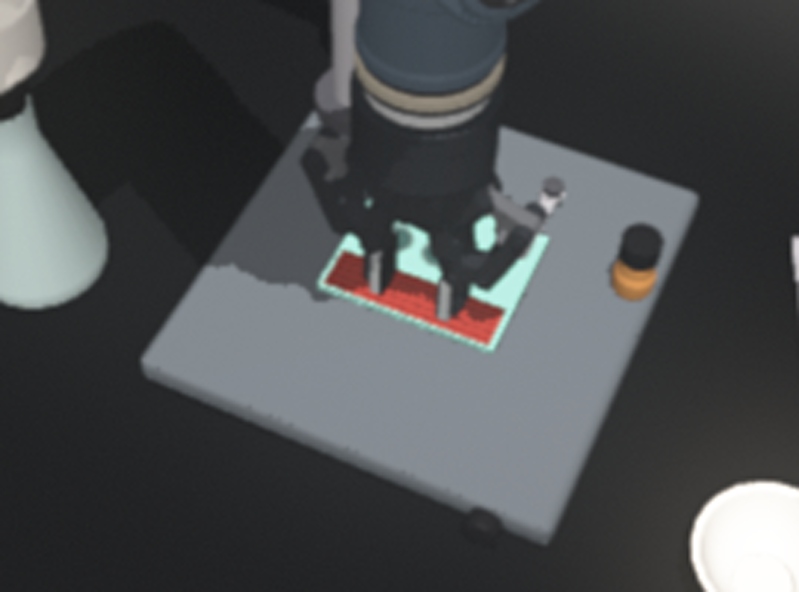

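{"name": "play_rows", "arguments": {"steps": [[[-0.002, 0.0001, 0, 0, 0, 0], [-0.002, 0, 0, 0, 0, 0], [-0.002, 0.0001, 0, 0, 0, 0], [-0.002, 0, 0, 0, 0, 0], [-0.002, 0.0001, 0, 0, 0, 0], [-0.002, 0, 0, 0, 0, 0], [-0.002, 0.0001, 0, 0, 0, 0], [-0.002, 0, 0, 0, 0, 0], [-0.002, 0, 0, 0, 0, 0], [0, 0, 0, 0, 0, 0]]]}}

```text
t: 12.92
tcp_pos: [0.5824, -0.0075, 0.0557]
tool_rot: [-0.127, 0.992, 0.0, -0.002]
force: [-6.3, -1.1, 15.4]
finger_gap: 0.401
```

```bash
python3 look.py g side
```

```text
12.925 [ 0.5824 -0.0075  0.0557] yaw 14.562507356099601 [-6.3001 -1.0618 15.359 ] [-0.2379  1.0322  0.0264]
tcp base -8.868822805080397 -0.053034905449333945
side red 503 ((-9.454719543457031, -0.9313316345214844), (24.871002197265625, 101.00791931152344), 0.32838505506515503) [-21.9971 -51.492 ] [ 3.0773 49.539 ]
side plate 1221 ((20.614286422729492, 0.22760772705078125), (94.1291732788086, 111.40240478515625), 0.4309402406215668) [-26.7522 -55.8188] [67.7891 55.8163]
```

{"name": "play_rows", "arguments": {"steps": [[[-0.0012, 0, 0.0003, 0, 0, 0], [-0.0012, 0.0001, 0, 0, 0, 0], [-0.0012, 0, 0, 0, 0, 0], [-0.0012, 0, 0, 0, 0, 0], [-0.0012, 0, 0, 0, 0, 0], [-0.0012, 0, 0, 0, 0, 0], [-0.001, 0, 0, 0, 0, 0], [0, 0, 0, 0, 0, 0]]]}}

```text
t: 13.98
tcp_pos: [0.5902, -0.0054, 0.0557]
tool_rot: [-0.127, 0.992, 0.0, -0.002]
force: [-6.7, -2.3, 17.4]
finger_gap: 0.402
```

```bash
python3 look.py i side
```

```text
13.975 [ 0.5902 -0.0054  0.0557] yaw 14.562243006448426 [-6.7315 -2.2693 17.3665] [-0.3188  1.1819 -0.0373]
tcp base -0.8310428411234242 -0.09813816715216442
side red 492 ((-1.393366813659668, -0.9383544921875), (24.797739028930664, 100.84542846679688), 0.18043091893196106) [-13.8449 -51.3884] [11.1012 49.5034]
side plate 1198 ((28.697154998779297, -0.10188674926757812), (94.44471740722656, 112.1849136352539), 0.433362752199173) [-18.8603 -56.0666] [76.0321 55.8163]
```

{"name": "play_rows", "arguments": {"steps": [[[-0.0005, 0.0001, 0, 0, 0, 0], [-0.0005, 0, 0, 0, 0, 0], [-0.0005, 0, 0, 0, 0, 0], [0, 0, 0, 0, 0, 0]]]}}

```text
t: 14.52
tcp_pos: [0.5904, -0.0054, 0.0557]
tool_rot: [-0.127, 0.992, -0.0, -0.004]
force: [-8.1, -2.7, 19.0]
finger_gap: 0.402
```

{"name": "play_rows", "arguments": {"steps": [[[-0.0005, 0, 0, 0, 0, 0], [-0.0005, 0, 0, 0, 0, 0], [-0.0005, 0, 0, 0, 0, 0], [0, 0, 0, 0, 0, 0]]]}}

```text
t: 15.02
tcp_pos: [0.5906, -0.0052, 0.0557]
tool_rot: [-0.127, 0.992, 0.0, -0.005]
force: [-11.4, -4.2, 21.1]
finger_gap: 0.4
```

{"name": "play_rows", "arguments": {"steps": [[[-0.0005, 0, -0.0002, 0, 0, 0], [-0.0005, 0, -0.0002, 0, 0, 0], [-0.0005, 0, 0, 0, 0, 0], [0, 0, 0, 0, 0, 0]]]}}

```text
t: 15.52
tcp_pos: [0.5909, -0.0049, 0.0557]
tool_rot: [-0.127, 0.992, 0.0, -0.006]
force: [-12.0, -5.4, 20.1]
finger_gap: 0.4
```

```bash
python3 look.py j side
```

```text
15.525 [ 0.5909 -0.0049  0.0557] yaw 14.584017661049955 [-12.0412  -5.4292  20.0572] [-1.1607  2.1514 -0.1694]
tcp base -0.024116281342369653 0.18215842866346896
side red 499 ((-0.9919052124023438, -0.6700973510742188), (24.649383544921875, 101.22945404052734), 0.12372045964002609) [-13.3608 -51.2842] [11.3995 49.9238]
side plate 1207 ((28.968557357788086, 0.020572662353515625), (94.11543273925781, 112.05319213867188), 0.022330181673169136) [-18.1057 -55.9962] [76.0321 56.043 ]
blue [36.8375  1.7074] 1
```

View pics/jsidec.png

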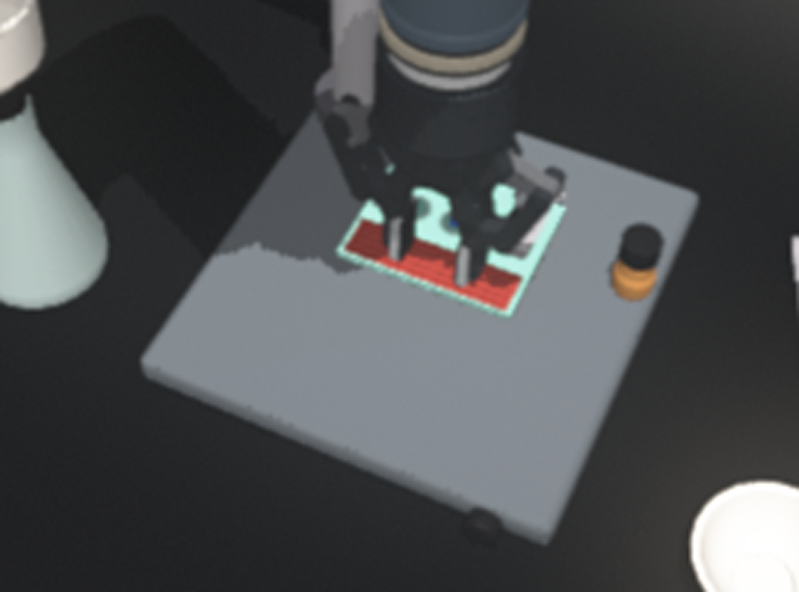

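{"name": "play_rows", "arguments": {"steps": [[[0.001, 0, 0, 0, 0, 0], [0.001, 0, 0, 0, 0, 0], [0, 0, -0.001, 0, 0, 0], [0, 0, -0.001, 0, 0, 0], [0, 0, -0.003, 0, 0, 0], [0, 0, -0.01, 0, 0, 0], [0, 0, -0.02, 0, 0, 0], [0, 0, -0.03, 0, 0, 0], [0, 0, -0.04, 0, 0, 0]]]}}

```text
t: 16.7
tcp_pos: [0.5942, -0.0043, 0.1597]
tool_rot: [-0.126, 0.992, 0.0, -0.001]
force: [0.8, -0.7, -0.6]
finger_gap: 0.402
```

```bash
python3 look.py k side
```

```text
16.7 [ 0.5942 -0.0043  0.1597] yaw 14.509398437478438 [ 0.8096 -0.717  -0.5598] [-0.0138  0.0348  0.013 ]
tcp base 3.3925097622265894 -0.04499695786293529
side red 709 ((-0.12932395935058594, -0.13685226440429688), (102.0757827758789, 26.696548461914062), 89.96965789794922) [-13.488  -51.1795] [13.2329 50.9056]
side plate 2306 ((28.975954055786133, 0.05788421630859375), (94.40093231201172, 112.1269760131836), 0.02138236165046692) [-18.231  -55.9962] [76.1716 56.1332]
blue [38.2699  1.9365] 5
```

View pics/ksidec.png

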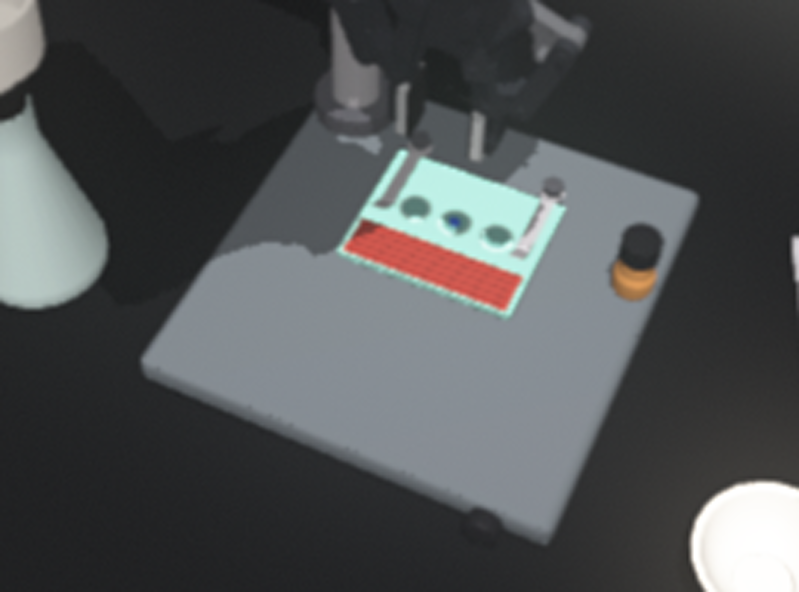

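{"name": "play_rows", "arguments": {"steps": [[[0.01, 0, -0.055, 0, 0, 0], [0.03, 0, -0.05, 0, 0, 0], [0.04, 0, -0.04, 0, 0, 0], [0.05, 0, -0.03, 0, 0, 0], [0.03, 0.04, 0, 0, 0, 0], [0, 0.055, 0, 0, 0, 0], [0, 0.055, 0, 0, 0, 0], [0, 0.055, 0, 0, 0, 0], [0, 0.055, 0, 0, 0, 0], [0, 0.055, 0, 0, 0, 0]]]}}

```text
t: 18.0
tcp_pos: [0.3602, 0.2622, 0.3348]
tool_rot: [-0.126, 0.992, 0.0, 0.001]
force: [0.4, -0.5, -1.2]
finger_gap: 0.402
```

```bash
python3 look.py m top side
```

```text
18.0 [0.3602 0.2622 0.3348] yaw 14.508544787059847 [ 0.3763 -0.4974 -1.2224] [-0.0496 -0.0098  0.016 ]
tcp base -152.2546682885748 318.6013008713798
top red 702 ((0.7268610000610352, 0.5925750732421875), (26.88714599609375, 102.91145324707031), 0.023569483309984207) [-12.7002 -50.8615] [14.1902 52.0468]
top plate 2195 ((30.517818450927734, 0.9191703796386719), (90.12124633789062, 111.06993865966797), 0.14079995453357697) [-14.6719 -54.6656] [75.5875 56.3708]
blue [36.3966  0.919 ] 11
side red 717 ((-0.10312080383300781, -0.03974151611328125), (102.27020263671875, 26.644760131835938), 89.97022247314453) [-13.4434 -51.1795] [13.2329 51.0933]
side plate 2271 ((28.966232299804688, -0.06644439697265625), (111.84593963623047, 94.4039077758789), 89.98470306396484) [-18.231  -55.9962] [76.1716 55.8573]
blue [38.1709  2.4979] 9
```

View pics/mtopc.png

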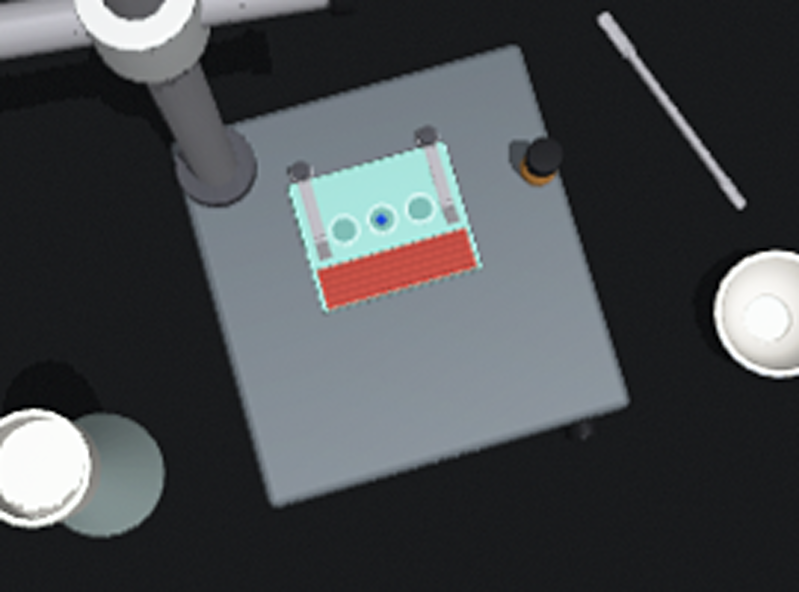

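View pics/msidec.png

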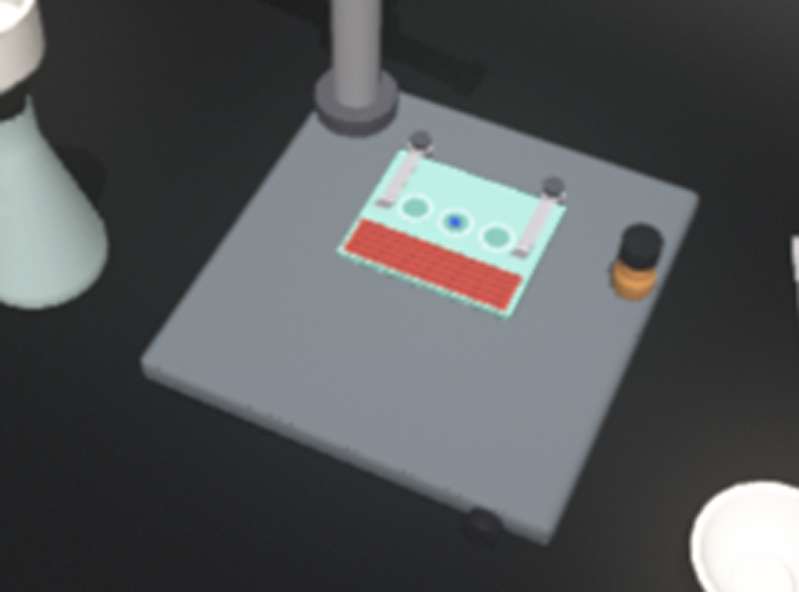

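Run:
```python
from h import *
from scipy.ndimage import map_coordinates, gaussian_filter
np.set_printoptions(precision=2,suppress=True)
for n in ['top','side']:
    a=cv2.imread(f'pics/{n}0.png')[:,:,::-1]
    p=snap(n)
    ref=dict(p); ref['img']=np.ascontiguousarray(a)
    o=gaussian_filter(ortho(ref,.024,.40,.80,-.22,.22).mean(2),1.2)
    samp=lambda X: map_coordinates(o,[(.80-X[:,0])*1000,(.22-X[:,1])*1000],order=1)
    for nm,nn,t,h,rng in [('near',-EX,EY,.13,(-.11,.11)),('far',EX,EY,.13,(-.11,.03)),('right',-EY,EX,.125,(-.11,.03)),('left',EY,EX,.125,(-.11,.03))]:
        d=np.arange(-.012,.012,.0005); v=[]
        for s in np.linspace(*rng,40):
            g=-np.gradient(samp(BC+nn*(h+d)[:,None]+t*s)); v.append(d[g.argmax()]*1000)
        print(n,nm,np.median(v))
    for l,z in [('clip_left_toe',.037),('clip_right_toe',.037),('post_left',.024),('post_right',.024),('well_plate',.024),('vial',.024),('dish',0),('filter_flask',0),('spatula',.003)]:
        r=manip.pinpoint(l,p)[:2]
        print(l,[(round(q['score'],2),(at(p,q['point'],z)[:2]-BC)@np.stack([EX,EY],1)*1000,q['point']) for q in r])
    a0=a[130:330,300:480].astype(int); print('changed px outside plate',)
    d=np.abs(p['img'].astype(int)-a).max(2)>40; print(np.argwhere(d[:, 375:])[:3] if n=='top' else np.argwhere(d[:,400:])[:3], d.sum())
```

```text
top near -0.49999999999999
top far -1.499999999999991
top right -1.499999999999991
top left -0.9999999999999905
clip_left_toe [(0.67, array([17.69, 43.78]), [310.1, 217.5])]
clip_right_toe [(0.56, array([ 19.82, -47.95]), [354.6, 203.7])]
post_left [(0.97, array([85.15, 41.71]), [302.1, 186.5])]
post_right [(0.65, array([ 80.09, -46.39]), [344.9, 176.9])]
well_plate [(0.79, array([39.21, -0.62]), [328.7, 202.3])]
vial [(0.7, array([  37.75, -105.26]), [379.1, 188.7])]
dish [(0.81, array([ -96.48, -231.33]), [456.8, 236.8]), (0.6, array([  53.84, -210.43]), [424.4, 170.1])]
filter_flask [(0.97, array([-71.46, 233.42]), [232.2, 288.4])]
spatula [(0.61, array([  55.48, -213.96]), [426.1, 168.5])]
changed px outside plate
[] 10296
side near 7.500000000000017
side far -3.499999999999993
side right 0.5000000000000109
side left -2.9999999999999925
clip_left_toe [(0.52, array([18.7 , 43.54]), [327.5, 230.6])]
clip_right_toe [(0.62, array([25.85,  0.2 ]), [351.6, 236.0]), (0.49, array([ 20.81, -40.32]), [372.0, 245.9])]
post_left [(0.63, array([  46.24, -110.75]), [414.5, 254.0]), (0.59, array([79.15, 46.51]), [339.8, 212.2])]
post_right [(0.81, array([ 81.31, -42.51]), [385.0, 227.2]), (0.33, array([  39.73, -110.79]), [413.3, 256.7])]
well_plate [(0.62, array([24.68,  1.9 ]), [350.1, 240.8])]
vial [(0.79, array([  47.7 , -112.26]), [415.6, 253.7])]
dish [(0.8, array([ -94.73, -234.4 ]), [458.3, 356.0])]
filter_flask [(0.62, array([-70.74, 227.64]), [215.5, 243.9])]
spatula [(0.81, array([  53.06, -220.35]), [474.4, 280.5]), (0.64, array([45.2, 56.8]), [326.9, 230.2])]
changed px outside plate
[] 10396
```

Run:
```python
from h import *
s=manip.sense(); print(s['t'],abs(s['qd']).max(),s['force']); print(manip.sign_off())
```

```text
19.1 0.0017959332639077771 [1.00947131 0.65939377 0.4812922 ]
the job is handed in; nothing more can be done
None
```

The plate is loaded: I pressed it down on the red strip with the fingertips, squared it on the near half of the base and slid it under both spring clips until it stopped against the posts. I then lifted the fingers straight up, moved the arm clear and handed the job in at about 19 s.

- **Press force:** mostly 14–21 N. It peaked at 23.4 N as the plate went in under the clip toes, a little over the 13–20 N advised. I saw no sign of the fingers sliding along the strip, but the plate turned about 0.75° relative to them; I corrected that with a small turn of the tool.
- **Home position:** at the end, 4.5 mm of further commanded push moved the tool only about 0.7 mm, so I take it the plate is against the posts. The final pictures show it under both clips. The red strip puts the plate origin at base x about 30.3 mm (30 is home) and within roughly 0.3° of square.
- **Sideways centring:** about 0.4 mm left of centre. The two cameras disagree by about 1 mm: the top camera says +0.6 to +0.9 mm, the side camera about 0.
- **Crystal reading:** the side camera's direct reading of the blue crystal gave +2.5 mm sideways. I discounted it, because the same camera was already about 2.7 mm off in that direction before I moved anything.
- **Networks:** some network points on the finished scene were clearly wrong, for example a plate origin at x +39 mm in the top picture and +25 mm in the side one. I relied on the colour outlines instead.
- **Other objects:** the vial, dish and spatula showed no change against the first pictures in either camera. The flask looks unmoved by eye.

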